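# Slide a cuvette rack under a low lamp bridge and start the lamp

## Task

Push the empty grey cuvette rack along the worktop, end first through the flared mouth and under the low lamp bridge, until its leading end sits squarely against the stop bar on the far side; then press the round start button on top of the bridge fully down and let it come up again. Do not press the button before the rack is home. Only push: keep the rack flat on the worktop, never lifted or tipped, and leave the cups, dropper bottle, tip box and timer around it where they stand.

Things in the scene. Friction and masses are not known exactly. Their poses are not given: they have to be found in the camera images.
- rack: The dark grey 24-hole block rack for cuvettes, empty, loose (0.3 to 0.7 kg): a flat block 184 (its x) x 124 (its y) x 22 mm high, lying on the worktop. Origin at the centre of its underside. Either short end may go first.
- lamp_bridge: Fixed low bridge: white housing on two grey cheeks. Origin on the worktop midway between the cheeks, under the middle of the housing. The rack goes in along the bridge's +x. Housing x -30 to 30, underside 27 and top 62 mm above the worktop; cheeks x -35 to 35 mm, inner faces at y = -69 and 69, outsides at -91 and 91, low feet to -106 and 106 mm.
- bridge_mouth (a point): Middle of the bridge's mouth on the worktop, at bridge x = -78 mm; the mouth faces roughly world +y (the robot's left) and the rack lies before it. Two lead-in bars, 16 mm high, flare from the cheeks (x = -30 mm, 140 mm apart) out to here (170 mm apart between their insides).
- stop_face (a point): Foot of the stop bar's face, at its middle, bridge x = 45 mm, y = 0. The bar is 12 mm thick, 16 mm high, across the bridge's x. With the rack home its leading end touches this face, its origin is at bridge x = -47 mm, its trailing end at x = -139 mm, and 104 mm of it still stand out before the cheeks.
- start_button_top (a point): Centre of the top of the round black start button, 28 mm across, in a grey ring on the housing's top, 55 mm to the bridge's -y side (towards the robot); this point is the top face when not pressed. It is pressed straight down.
- start_button (a joint): Travel of the start button in m: 0 = up, 0.006 = fully down; a spring of 4 N at full travel brings it back up.
- dropper: Dropper bottle, 33 mm across, 94 mm high, standing behind the stop bar, loose; origin at the centre of its foot.
- small_cup: Clear sample cup with green matter, 51 mm across, 64 mm high, standing behind the stop bar on the robot's side, loose; origin at the centre of its foot.
- far_cup: Clear sample cup with green matter, 51 mm across, 64 mm high, standing farther from the robot, to the left of the rack, loose; origin at the centre of its foot.
- tip_box: Blue pipette tip box with a clear lid, 87 x 118 x 84 mm, to the right of the bridge, loose; origin at the centre of its underside.
- bench_timer: White bench timer, 32 x 68 x 62 mm high, to the left of the rack, loose; origin at the centre of its underside.

How it is judged:
On the way, in this order (a step that is already met when the one before it is completed fails the run):
1. the rack lies flat under the bridge, squarely against the stop (x of rack in the frame of lamp_bridge between -0.053 and -0.04 m and y of rack in the frame of lamp_bridge between -0.012 and 0.012 m and angle between the x axis of rack and the x axis of lamp_bridge, either way round below 0.06 rad and angle between rack's own z axis and vertical below 0.05 rad and height (world z) of rack below 0.004 m), for 0.3 s.
2. the start button is pressed down (value of joint start_button above 0.0045 m), for 0.05 s.
At the end, for the whole second after the job is handed in: The rack lies flat and still under the bridge, its leading end within 6 mm of the stop bar and within 0.06 rad of square, between the cheeks; the start button has been pressed (over 4.5 mm) after that and is up again; each bystander is within 20 mm of where it stood (all of step 1 and value of joint start_button below 0.001 m and linear speed of rack below 0.01 m/s and distance of each of dropper, small_cup, far_cup, tip_box, bench_timer from where it was at the start of the episode below 0.02 m); the robot touches nothing.
It fails at once if the rack is lifted off the worktop (over 6 mm) or tipped (over 0.08 rad) (height (world z) of rack above 0.006 m or angle between rack's own z axis and vertical above 0.08 rad).
It fails at once if the start button is pressed (over 3 mm) while the rack is not home (value of joint start_button above 0.003 m and not (x of rack in the frame of lamp_bridge between -0.053 and -0.04 m and y of rack in the frame of lamp_bridge between -0.012 and 0.012 m and angle between the x axis of rack and the x axis of lamp_bridge, either way round below 0.06 rad and angle between rack's own z axis and vertical below 0.05 rad and height (world z) of rack below 0.004 m)).
It fails at once if one of the cups, the dropper bottle, the tip box or the timer is moved over 20 mm or knocked over (distance of any of dropper, small_cup, far_cup, tip_box, bench_timer from where it was at the start of the episode above 0.02 m or angle between any of dropper, small_cup, far_cup, tip_box, bench_timer's own z axis and vertical above 0.3 rad).
It also fails if it takes over 72 s, if anything falls off the work surface, if the arm or the gripper's body presses on something with over 40 N, if the wrist force passes 120 N, or if a joint passes its speed limit or range.

## Robot

A 6-joint arm with a two-finger parallel gripper is mounted at the origin on a cart in front of the work surface, level with it; the furniture and walls round the work are solid. World frame = base frame: x ahead of the robot, y to its left, z up, the work surface at z = 0. Lengths are in m, angles in rad, forces in N, time in s.
With the tool pointing down it reaches from about 0.425 to 0.95 m from the base axis. Payload 3.5 kg.
Tool frame: the origin (TCP) lies between the finger pads; the fingertips stand 14 mm ahead of it and the grasp point (between the pads) lies 5 mm behind it; z points along the fingers, y is the line along which they close (so a half turn about z gives the same grasp; the last joint's range is limited). The gripper opens to 85 mm and grips with 20 to 120 N. Pads are 22 mm wide; open, the fingers measure 114 mm over their backs; the gripper's body (76 mm by 85 mm) begins 54 mm behind the grasp point. The pads swing forward as they close: fully open they stand 13 mm farther back than shut.
Start: joints at [-1.401, 0.286, 1.577, -0, 1.279, -0.15], TCP at [0.212, -0.641, 0.245] pointing down, gripper open.
Joint ranges: [-2.77, 2.77], [-0.9, 2.22], [0.21, 2.48], [-1.53, 4.67], [0.24, 2.81], [-2.84, 2.84]. Speed limits (rad/s): [2.79, 2.79, 3.14, 3.14, 3.14, 3.14].

## Interface

Orientations are given as a unit quaternion [x, y, z, w].
In Python, from plant import * gives the robot as it stands.
- The arm moves only by the tool step_arm, never from a script. Its argument "commands" is a list of rows, each an object of numbers: "gripper": the gripper's target within -1 to 1 (shut at 1, half-way at 0, fully open at -1); "x", "y", "z": the shift along the tool's x, y, z in mm; "spin": the turn about the tool's z in degrees. A call has exactly 10 rows; each row shifts and turns the commanded pose from where the row before left it, along the tool's axes as they then stand; what a row does not reach is not made up. A row lasts 1/10 s, in which the tool goes at most 50 mm and 8.59 degrees, less where a joint would pass 70% of its speed; a pose out of reach is approached as far as the arm can. A call with a gripper value outside its range is refused whole. The fingers move at their own pace and stop on an object; "force" is the grip in N (left out, the last holds). Time passes only in rows, so rows that do not move let the fingers close, or fill a call up. It gives the time, the measured TCP pose, the force, the opening and the grip force at its end, in the units of the state.
- get_state(): the state, without advancing time (a new reading comes with each control period).
- read_camera(name): name is "side" or "top" or "wrist"; returns a dict with "color" (400x640x3 uint8, red, green, blue), "z_map" (400x640 float32, m along the optical axis (not along the pixel's ray), 0 where there is no reading), "fx", "fy", "cx", "cy" (pixels), "distortion" ([k1, k2, p1, p2, k3] as OpenCV has them; the pictures are not rectified), "eye" and "attitude" of the camera in the world; the wrist camera has in their place "mount" (4x4, takes a point from camera to tool coordinates, whose origin is the TCP and whose axes are the flange's). Camera axes: x right, y up, looking along -z (the intrinsics and any distortion apply to the point x, -y, -z); pixel columns grow to the right and rows downward; lengths in m; the calibration is good to about 2 mm. A picture is of the moment at which its call begins: read the wrist's pose just before it.
- sign_off(): hands the job in; it is judged then, once.
The state is a dict: "time": time; "qpos": joint angles; "dq": joint speeds; "joint_efforts": joint torques, N m; "eef_pos": TCP position; "tcp_rot": TCP orientation; "contact_force": force on the tool from outside, world axes, zero at the start; "wrist_torque": the same for the moment, N m; "opening": opening from 0.0 (shut) to 1.0 (fully open); "finger_force": force on a finger pad.
Only numpy, scipy, OpenCV 4.12 (cv2) and the standard library are available. Lean on these libraries where they do the work, as an engineer would, in place of code of your own. Each camera call takes 0.05 s, during which the arm holds its last target. There are 200 camera calls.

## Working session

There is one attempt and no reset: what is moved stays moved. The work goes in short steps, Python scripts to look and compute and a tool call to move; the robot and the scene stay as the last step left them, time stands still between calls to the robot, and variables do not carry over. Pictures are saved under pics/ and viewed, at most 10 in all, crops included, and the job is handed in when it is done.

Besides the shell and the picture viewer there is one more tool, called after "Request:" by a JSON object that holds its "fn" and its "kwargs", one argument or row to a line. step_arm: Moves the arm, as the interface text tells. Its arguments: {"type":"object","properties":{"commands":{"type":"array"},"force":{"type":"number"}},"required":["commands"]}

```bash
mkdir -p pics; cat > h.py <<'E'
from plant import *
import numpy as np, cv2
from scipy.spatial.transform import Rotation as R
def cam(n):
    s=get_state(); c=read_camera(n)
    if n=="wrist":
        T=np.eye(4);T[:3,:3]=R.from_quat(s["tcp_rot"]).as_matrix();T[:3,3]=s["eef_pos"];M=T@np.array(c["mount"])
        c["Rm"],c["e"]=M[:3,:3],M[:3,3]
    else:
        a=np.array(c["attitude"],float)
        c["Rm"]=a if a.shape==(3,3) else R.from_quat(a).as_matrix(); c["e"]=np.array(c["eye"])
    c["K"]=np.array([[c["fx"],0,c["cx"]],[0,c["fy"],c["cy"]],[0,0,1]]);c["D"]=np.array(c["distortion"],float)
    return c
def rays(c,p):
    u=cv2.undistortPoints(np.array(p,float).reshape(-1,1,2),c["K"],c["D"])[:,0]
    return np.c_[u[:,0],-u[:,1],-np.ones(len(u))]@c["Rm"].T
def onz(c,p,z):
    d=rays(c,p); return c["e"]+d*((z-c["e"][2])/d[:,2])[:,None]
def depthpts(c):
    v,u=np.mgrid[0:400,0:640]; d=rays(c,np.c_[u.ravel(),v.ravel()])
    z=c["z_map"].ravel(); P=c["e"]+d*z[:,None]; P[z==0]=np.nan; return P.reshape(400,640,3)
E
python3 - <<'E'
from h import *
s=get_state();print(s["eef_pos"],s["tcp_rot"],s["time"])
for n in("top","side"):
    c=cam(n);cv2.imwrite(f"pics/{n}0.png",c["color"][:,:,::-1]);print(n,c["e"],c["Rm"].round(2).tolist(),c["fx"],c["D"])
    np.savez(f"{n}0.npz",**{k:c[k] for k in("color","z_map","K","D","Rm","e")})
E
```

```text
[ 0.21212047 -0.64016094  0.2439479 ] [ 9.87242947e-01  1.59216903e-01 -1.50688912e-05 -1.15781274e-03] 0.0
top [ 0.42279094 -0.04458434  1.53155421] [[0.02, 1.0, -0.06], [-1.0, 0.02, 0.02], [0.02, 0.06, 1.0]] 488.0429429863024 [-0.08396719  0.          0.          0.          0.        ]
side [ 0.57059976 -1.15228308  1.094372  ] [[1.0, -0.01, 0.04], [0.04, 0.68, -0.74], [-0.02, 0.74, 0.68]] 500.7814728632195 [-0.09234376  0.          0.          0.          0.        ]
```

View pics/top0.png

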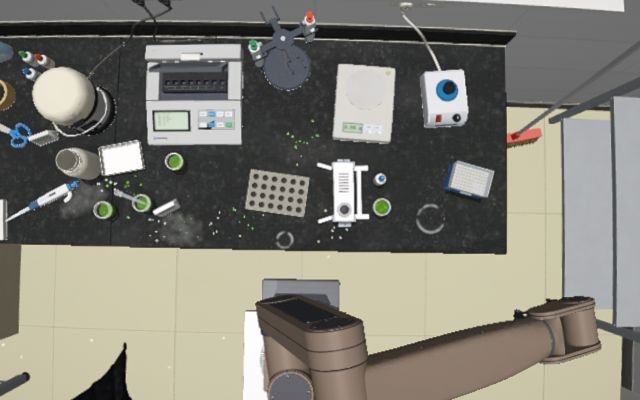

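View pics/side0.png

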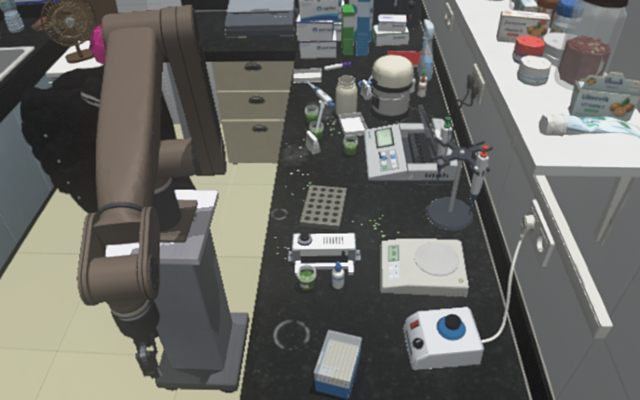

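Top view: rack at about (278,193), housing at (344,192) with the button at (344,210), stop bar at u≈362, cup (382,207), dropper (380,179), tip box (470,180). The side view agrees.

```bash
python3 - <<'E'
from h import *
c=dict(np.load("top0.npz"));P=depthpts(c)
g=c["color"];hsv=cv2.cvtColor(g,cv2.COLOR_RGB2HSV)
def rect(m,x0,x1,y0,y1,z):
    k=np.zeros(m.shape,np.uint8);k[y0:y1,x0:x1]=m[y0:y1,x0:x1]*255
    k=cv2.morphologyEx(k,cv2.MORPH_CLOSE,np.ones((9,9)));k=cv2.morphologyEx(k,cv2.MORPH_OPEN,np.ones((5,5)))
    cs=cv2.findContours(k,cv2.RETR_EXTERNAL,cv2.CHAIN_APPROX_NONE)[0];q=max(cs,key=cv2.contourArea)[:,0]
    w=onz(c,q,z);r=cv2.minAreaRect((w[:,:2]*1000).astype(np.float32));b=cv2.boxPoints(r);print(r,b.round(0).tolist());return r
V=hsv[...,2]
print("rack");rect(V>75,238,316,160,225,.022)
print("house");rect((V>185),334,356,150,235,.062)
print("depth h: table",np.nanmedian(P[225:235,300:310,2]),"rack",np.nanmedian(P[185:200,260:300,2]),"house",np.nanmedian(P[180:195,340:350,2]))
z=P[...,2];
print("house z");rect((z>.045)&(z<.08),325,362,150,240,.062)
k=np.zeros(V.shape,np.uint8);sub=(V<70)[200:220,335:356];yy,xx=np.nonzero(sub);print("btn px",xx.mean()+335,yy.mean()+200,len(xx),onz(c,[[xx.mean()+335,yy.mean()+200]],.068))
sub=V[:, :];print("stop bar u~",onz(c,[[361,168],[361,222]],.016))
print("table near edge",onz(c,[[300,246]],0), "cup,dropper,tipbox,farcup,timer",onz(c,[[382,207],[380,179],[470,180],[142,203],[166,208]],.07)[:,:2].round(3).tolist())
im=cv2.resize(g[130:260,120:500,::-1],None,fx=2.1,fy=2.1);cv2.imwrite("pics/crop.png",im)
E
```

```text
rack
((501.8001708984375, 67.10501861572266), (188.828125, 167.9030303955078), 84.222900390625) [[409.0, -18.0], [576.0, -35.0], [595.0, 153.0], [428.0, 169.0]]
house
((521.4689331054688, -142.72894287109375), (200.03802490234375, 63.792110443115234), 1.0222716331481934) [[421.0, -113.0], [422.0, -176.0], [622.0, -173.0], [621.0, -109.0]]
depth h: table -0.0007639669255814496 rack 0.019645272734505004 house 0.06229315896581333
house z
((525.760009765625, -139.41110229492188), (179.64590454101562, 67.19658660888672), 1.963391900062561) [[435.0, -109.0], [437.0, -176.0], [617.0, -170.0], [614.0, -103.0]]
btn px 355.0 206.0 13 [[ 0.48212573 -0.17448454  0.068     ]]
stop bar u~ [[ 0.60360568 -0.19610396  0.016     ]
 [ 0.43482792 -0.1985952   0.016     ]]
table near edge [[ 0.35627897 -0.01035339  0.        ]] cup,dropper,tipbox,farcup,timer [[0.481, -0.256], [0.565, -0.249], [0.568, -0.525], [0.478, 0.467], [0.464, 0.393]]
```

View pics/crop.png

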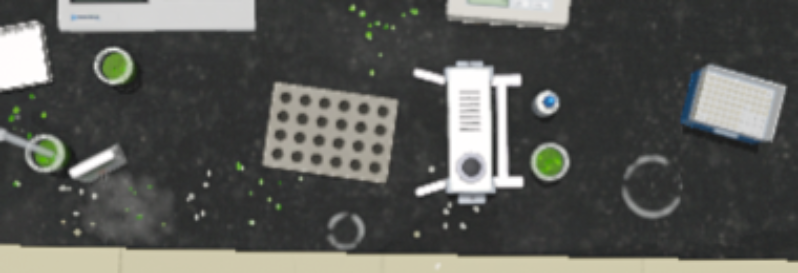

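The crop shows the rack, turned about 8°, with corners at (275,83), (397,100), (386,182) and (263,164). The housing spans u 446–494 and the button is at (471,167). My rack mask picked up crumbs, so I'll refine it here and also compute the push.

```bash
python3 - <<'E'
from h import *
c=dict(np.load("top0.npz"));f=lambda p:np.array(p,float)/2.1+[120,130]-.25
r=onz(c,f([(275,83),(397,100),(386,182),(263,164)]),.022)[:,:2]
print("rack corners",r.round(3).tolist(),"c",r.mean(0),"sides",[np.linalg.norm(r[i]-r[(i+1)%4]).round(3) for i in range(4)])
d=(r[1]+r[2]-r[0]-r[3]);print("dir",np.degrees(np.arctan2(d[1],d[0])))
h=onz(c,f([(446,66),(494,66),(494,193),(447,193)]),.062)[:,:2];print("house",h.round(3).tolist(),h.mean(0))
print("btn",onz(c,f([(471,167)]),.068))
print("stop bar edges",onz(c,f([(497,90),(497,180),(509,90),(509,180)]),.016)[:,:2].round(3).tolist())
print("mouth tips",onz(c,f([(415,73),(416,192)]),.016)[:,:2].round(3).tolist())
V=c["color"].min(2);k=np.zeros_like(V);k[166:219,243:312]=(V[166:219,243:312]>85)*255
k=cv2.morphologyEx(k,cv2.MORPH_CLOSE,np.ones((9,9)));k=cv2.morphologyEx(k,cv2.MORPH_OPEN,np.ones((15,15)))
q=max(cv2.findContours(k,0,1)[0],key=cv2.contourArea)[:,0];print("mask",cv2.minAreaRect((onz(c,q,.022)[:,:2]*1000).astype(np.float32)))
print(R.from_quat(get_state()["tcp_rot"]).as_matrix().round(3).tolist())
E
```

```text
rack corners [[0.591, 0.147], [0.57, -0.033], [0.449, -0.02], [0.471, 0.162]] c [0.52033012 0.06394622] sides [np.float64(0.182), np.float64(0.122), np.float64(0.183), np.float64(0.121)]
dir -96.95037876097722
house [[0.617, -0.103], [0.619, -0.173], [0.435, -0.176], [0.434, -0.108]] [ 0.52612317 -0.14007996]
btn [[ 0.47162194 -0.14163572  0.068     ]]
stop bar edges [[0.589, -0.182], [0.455, -0.184], [0.589, -0.2], [0.455, -0.202]]
mouth tips [[0.612, -0.059], [0.435, -0.064]]
mask ((519.6964111328125, 64.97713470458984), (186.31658935546875, 129.34207153320312), 83.54851531982422)
[[0.949, 0.314, -0.0], [0.314, -0.949, 0.002], [0.0, -0.002, -1.0]]
```

Request:
{"fn": "step_arm", "kwargs": {
  "commands": [
    {"spin":-8.5,"gripper":-1},
    {"spin":-8.5,"gripper":-1},
    {"spin":-8.5,"gripper":-1},
    {"spin":-8.5,"gripper":-1},
    {"spin":-8.5,"gripper":-1},
    {"spin":-8.5,"gripper":-1},
    {"spin":-8.5,"gripper":-1},
    {"spin":-8.5,"gripper":-1},
    {"spin":-4.7,"gripper":-1},
    {"gripper":-1}
  ]
}}

```text
invalid input
```

Request:
{"fn": "step_arm", "kwargs": {
  "commands": [
    {"x":34,"y":24},
    {"x":34,"y":24},
    {"x":34,"y":24},
    {"x":34,"y":24},
    {"x":34,"y":24},
    {"x":34,"y":24},
    {"x":34,"y":24},
    {"x":34,"y":24},
    {"x":34,"y":24},
    {"x":34,"y":24}
  ]
}}

```text
invalid input
```

Request:
{"fn": "step_arm", "kwargs": {
  "commands": [
    {"x":46,"y":7},
    {"x":46,"y":7},
    {"x":46,"y":7},
    {"x":46,"y":7},
    {"x":46,"y":7},
    {"x":46,"y":7},
    {"x":46,"y":7},
    {"x":46,"y":7},
    {"x":46,"y":7},
    {"x":46,"y":7}
  ]
}}

```text
invalid input
```

Request:
{"fn": "step_arm", "kwargs": {
  "commands": [
    {"gripper":-1,"x":0,"y":0,"z":0,"spin":-8.5},
    {"gripper":-1,"x":0,"y":0,"z":0,"spin":-8.5},
    {"gripper":-1,"x":0,"y":0,"z":0,"spin":-8.5},
    {"gripper":-1,"x":0,"y":0,"z":0,"spin":-8.5},
    {"gripper":-1,"x":0,"y":0,"z":0,"spin":-8.5},
    {"gripper":-1,"x":0,"y":0,"z":0,"spin":-8.5},
    {"gripper":-1,"x":0,"y":0,"z":0,"spin":-8.5},
    {"gripper":-1,"x":0,"y":0,"z":0,"spin":-8.5},
    {"gripper":-1,"x":0,"y":0,"z":0,"spin":-4.7},
    {"gripper":-1,"x":0,"y":0,"z":0,"spin":0}
  ]
}}

```text
time: 1.1
eef_pos: [0.2122, -0.6404, 0.2445]
tcp_rot: [0.701, 0.713, 0.0, -0.001]
contact_force: [0.3, -0.2, -0.6]
opening: 0.998
finger_force: 0.0
```

Request:
{"fn": "step_arm", "kwargs": {
  "commands": [
    {"gripper":-1,"x":34,"y":24,"z":0,"spin":0},
    {"gripper":-1,"x":34,"y":24,"z":0,"spin":0},
    {"gripper":-1,"x":34,"y":24,"z":0,"spin":0},
    {"gripper":-1,"x":34,"y":24,"z":0,"spin":0},
    {"gripper":-1,"x":34,"y":24,"z":0,"spin":0},
    {"gripper":-1,"x":34,"y":24,"z":0,"spin":0},
    {"gripper":-1,"x":34,"y":24,"z":0,"spin":0},
    {"gripper":-1,"x":34,"y":24,"z":0,"spin":0},
    {"gripper":-1,"x":34,"y":24,"z":0,"spin":0},
    {"gripper":-1,"x":34,"y":24,"z":0,"spin":0}
  ]
}}

```text
time: 2.1
eef_pos: [0.4467, -0.2949, 0.2452]
tcp_rot: [0.702, 0.713, 0.0, -0.0]
contact_force: [0.3, -0.4, 0.1]
opening: 1.001
finger_force: 0.0
```

Request:
{"fn": "step_arm", "kwargs": {
  "commands": [
    {"gripper":-1,"x":46,"y":7,"z":0,"spin":0},
    {"gripper":-1,"x":46,"y":7,"z":0,"spin":0},
    {"gripper":-1,"x":46,"y":7,"z":0,"spin":0},
    {"gripper":-1,"x":46,"y":7,"z":0,"spin":0},
    {"gripper":-1,"x":46,"y":7,"z":0,"spin":0},
    {"gripper":-1,"x":46,"y":7,"z":0,"spin":0},
    {"gripper":-1,"x":46,"y":7,"z":0,"spin":0},
    {"gripper":-1,"x":46,"y":7,"z":0,"spin":0},
    {"gripper":-1,"x":46,"y":7,"z":0,"spin":0},
    {"gripper":-1,"x":46,"y":7,"z":0,"spin":0}
  ]
}}

```text
time: 3.1
eef_pos: [0.5076, 0.1666, 0.2453]
tcp_rot: [0.701, 0.713, 0.0, 0.0]
contact_force: [0.8, 0.6, -0.4]
opening: 0.996
finger_force: 0.0
```

Request:
{"fn": "step_arm", "kwargs": {
  "commands": [
    {"gripper":-1,"x":25,"y":7,"z":0,"spin":0},
    {"gripper":-1,"x":25,"y":7,"z":0,"spin":0},
    {"gripper":-1,"x":0,"y":0,"z":35,"spin":0},
    {"gripper":-1,"x":0,"y":0,"z":35,"spin":0},
    {"gripper":-1,"x":0,"y":0,"z":35,"spin":0},
    {"gripper":-1,"x":0,"y":0,"z":35,"spin":0},
    {"gripper":-1,"x":0,"y":0,"z":35,"spin":0},
    {"gripper":-1,"x":0,"y":0,"z":20,"spin":0},
    {"gripper":-1,"x":0,"y":0,"z":10,"spin":0},
    {"gripper":-1,"x":0,"y":0,"z":0,"spin":0}
  ]
}}

```text
time: 4.1
eef_pos: [0.5199, 0.2146, 0.0388]
tcp_rot: [0.701, 0.713, -0.001, -0.001]
contact_force: [0.8, 1.2, -0.3]
opening: 1.001
finger_force: 0.0
```

```bash
python3 - <<'E'
from h import *
a=cam("side");b=cam("wrist")
x=cv2.resize(a["color"][120:280,240:400],(640,400) and (400,400));y=cv2.resize(b["color"],(400,250))
y=np.vstack([y,np.zeros((150,400,3),np.uint8)]);cv2.imwrite("pics/p4.png",np.hstack([x,y])[:,:,::-1])
print(np.array(b["mount"]).round(3).tolist(),b["fx"]);np.savez("w1.npz",**{k:b[k] for k in("color","z_map","K","D","Rm","e")})
P=depthpts(a);q=P[120:280,240:400].reshape(-1,3)
m=(abs(q[:,0]-.521)<.07)&(abs(q[:,1]-.215)<.03)&(q[:,2]>.015)
q=q[m];print(len(q),np.sort(q[:,2])[:10].round(3))
E
```

```text
[[0.001, 0.962, 0.274, 0.069], [1.0, -0.001, -0.0, 0.001], [-0.0, 0.274, -0.962, -0.129], [0.0, 0.0, 0.0, 1.0]] 326.492989041464
787 [0.037 0.037 0.039 0.04  0.041 0.042 0.042 0.042 0.043 0.044]
```

View pics/p4.png

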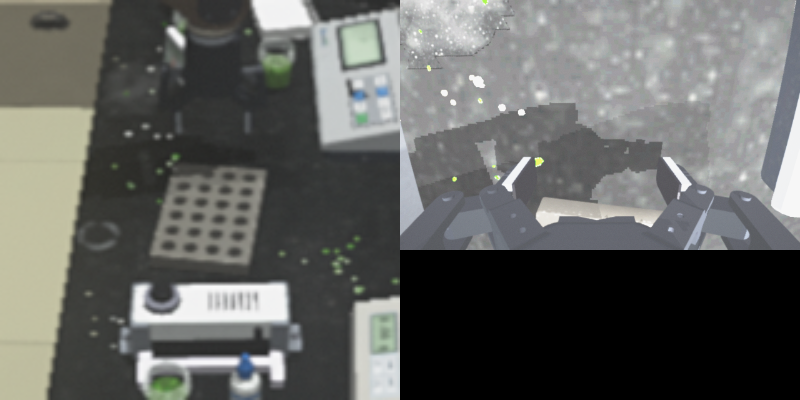

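The side view shows both fingers at (180,120) and (247,120), ahead of the rack. Depth puts the open fingertips level with the TCP, so lowering to a TCP height of about 10 mm is safe.

Request:
{"fn": "step_arm", "kwargs": {
  "commands": [
    {"gripper":-1,"x":0,"y":0,"z":7,"spin":0},
    {"gripper":-1,"x":0,"y":0,"z":7,"spin":0},
    {"gripper":-1,"x":0,"y":0,"z":5,"spin":0},
    {"gripper":-1,"x":0,"y":0,"z":3,"spin":0},
    {"gripper":-1,"x":0,"y":0,"z":3,"spin":0},
    {"gripper":-1,"x":0,"y":0,"z":3,"spin":0},
    {"gripper":-1,"x":0,"y":0,"z":0,"spin":0},
    {"gripper":-1,"x":-5,"y":0,"z":0,"spin":0},
    {"gripper":-1,"x":-5,"y":0,"z":0,"spin":0},
    {"gripper":-1,"x":-5,"y":0,"z":0,"spin":0}
  ]
}}

```text
time: 5.2
eef_pos: [0.5214, 0.1994, 0.0125]
tcp_rot: [0.701, 0.713, 0.0, 0.0]
contact_force: [0.2, -0.6, -0.2]
opening: 1.001
finger_force: 0.0
```

Request:
{"fn": "step_arm", "kwargs": {
  "commands": [
    {"gripper":-1,"x":-7,"y":0,"z":2,"spin":0},
    {"gripper":-1,"x":-7,"y":0,"z":0,"spin":0},
    {"gripper":-1,"x":-7,"y":0,"z":0,"spin":0},
    {"gripper":-1,"x":-7,"y":0,"z":0,"spin":0},
    {"gripper":-1,"x":-7,"y":0,"z":0,"spin":0},
    {"gripper":-1,"x":-7,"y":0,"z":0,"spin":0},
    {"gripper":-1,"x":-7,"y":0,"z":0,"spin":0},
    {"gripper":-1,"x":-7,"y":0,"z":0,"spin":0},
    {"gripper":-1,"x":-7,"y":0,"z":0,"spin":0},
    {"gripper":-1,"x":-7,"y":0,"z":0,"spin":0}
  ]
}}

```text
time: 6.2
eef_pos: [0.5226, 0.1293, 0.0103]
tcp_rot: [0.701, 0.714, 0.0, 0.0]
contact_force: [1.1, 2.5, -0.6]
opening: 0.999
finger_force: 1.2
```

```bash
python3 - <<'E'
from h import *
a=cam("side");cv2.imwrite("pics/p5.png",cv2.resize(a["color"][140:300,240:400],(560,560),interpolation=2)[:,:,::-1])
np.savez("s5.npz",**{k:a[k] for k in("color","z_map","K","D","Rm","e")})
E
```

```text
(no output)
```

View pics/p5.png

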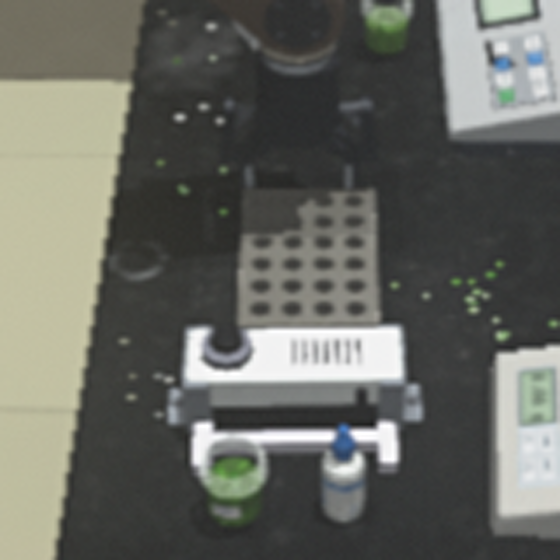

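The side view shows the rack squared up, its leading end about to enter the mouth; its edges are at u≈237 and 380 on row 320. I'll check its lateral offset.

```bash
python3 - <<'E'
from h import *
c=dict(np.load("s5.npz"));f=lambda p:np.array(p,float)/3.5+[240,140]-.36
print("rack front L,R, back L,R",onz(c,f([(237,323),(380,323),(243,190),(377,188)]),.022).round(3).tolist())
print("house top rear L,R front L,R",onz(c,f([(185,327),(402,325),(184,384),(405,382)]),.062).round(3).tolist())
print("btn",onz(c,f([(227,345)]),.068).round(3).tolist(),"stop top-front",onz(c,f([(212,425),(380,424)]),.016).round(3).tolist())
E
```

```text
rack front L,R, back L,R [[0.474, -0.069, 0.022], [0.598, -0.067, 0.022], [0.47, 0.109, 0.022], [0.597, 0.114, 0.022]]
house top rear L,R front L,R [[0.434, -0.115, 0.062], [0.616, -0.11, 0.062], [0.438, -0.181, 0.062], [0.617, -0.175, 0.062]]
btn [[0.471, -0.142, 0.068]] stop top-front [[0.459, -0.183, 0.016], [0.598, -0.18, 0.016]]
```

Request:
{"fn": "step_arm", "kwargs": {
  "commands": [
    {"gripper":-1,"x":-7,"y":-1,"z":0,"spin":0},
    {"gripper":-1,"x":-7,"y":-1,"z":0,"spin":0},
    {"gripper":-1,"x":-7,"y":-1,"z":0,"spin":0},
    {"gripper":-1,"x":-7,"y":-1,"z":0,"spin":0},
    {"gripper":-1,"x":-7,"y":-1,"z":0,"spin":0},
    {"gripper":-1,"x":-7,"y":-1,"z":0,"spin":0},
    {"gripper":-1,"x":-7,"y":-1,"z":0,"spin":0},
    {"gripper":-1,"x":-7,"y":-1,"z":0,"spin":0},
    {"gripper":-1,"x":-7,"y":-1,"z":0,"spin":0},
    {"gripper":-1,"x":-7,"y":-1,"z":0,"spin":0}
  ]
}}

```text
time: 7.25
eef_pos: [0.5138, 0.0592, 0.0104]
tcp_rot: [0.701, 0.713, 0.0, 0.0]
contact_force: [0.3, 2.4, 0.2]
opening: 1.0
finger_force: 1.5
```

```bash
python3 - <<'E'
from h import *
a=cam("side");cv2.imwrite("pics/p6.png",cv2.resize(a["color"][140:300,240:400],(560,560),interpolation=2)[:,:,::-1])
np.savez("s6.npz",**{k:a[k] for k in("color","z_map","K","D","Rm","e")})
E
```

```text
(no output)
```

View pics/p6.png

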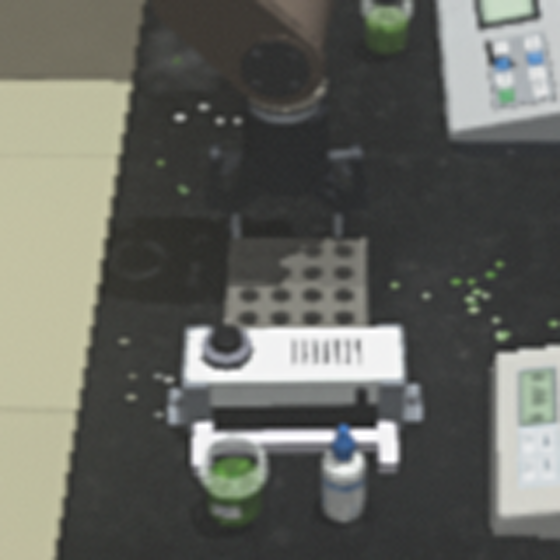

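The rack slid over with the fingers and is now central, with edges at 224 and 367 against the housing middle at 294. I'll push straight on.

Request:
{"fn": "step_arm", "kwargs": {
  "commands": [
    {"gripper":-1,"x":-5,"y":0,"z":0,"spin":0},
    {"gripper":-1,"x":-5,"y":0,"z":0,"spin":0},
    {"gripper":-1,"x":-5,"y":0,"z":0,"spin":0},
    {"gripper":-1,"x":-5,"y":0,"z":0,"spin":0},
    {"gripper":-1,"x":-5,"y":0,"z":0,"spin":0},
    {"gripper":-1,"x":-5,"y":0,"z":0,"spin":0},
    {"gripper":-1,"x":-5,"y":0,"z":0,"spin":0},
    {"gripper":-1,"x":-3,"y":0,"z":0,"spin":0},
    {"gripper":-1,"x":-2,"y":0,"z":0,"spin":0},
    {"gripper":-1,"x":0,"y":0,"z":0,"spin":0}
  ]
}}

```text
time: 8.3
eef_pos: [0.5145, 0.0193, 0.0103]
tcp_rot: [0.701, 0.713, -0.0, 0.0]
contact_force: [0.2, 1.8, 1.0]
opening: 0.998
finger_force: 0.6
```

Request:
{"fn": "step_arm", "kwargs": {
  "commands": [
    {"gripper":-1,"x":-1,"y":0,"z":0,"spin":0},
    {"gripper":-1,"x":-1,"y":0,"z":0,"spin":0},
    {"gripper":-1,"x":-1,"y":0,"z":0,"spin":0},
    {"gripper":-1,"x":-1,"y":0,"z":0,"spin":0},
    {"gripper":-1,"x":-1,"y":0,"z":0,"spin":0},
    {"gripper":-1,"x":0,"y":0,"z":0,"spin":0},
    {"gripper":-1,"x":0,"y":0,"z":0,"spin":0},
    {"gripper":-1,"x":0,"y":0,"z":0,"spin":0},
    {"gripper":-1,"x":0,"y":0,"z":0,"spin":0},
    {"gripper":-1,"x":0,"y":0,"z":0,"spin":0}
  ]
}}

```text
time: 9.3
eef_pos: [0.5146, 0.0146, 0.0103]
tcp_rot: [0.701, 0.713, -0.0, 0.0]
contact_force: [-0.6, 2.1, 1.1]
opening: 1.0
finger_force: 1.3
```

Not yet against the stop. I'll creep on until the force rises.

Request:
{"fn": "step_arm", "kwargs": {
  "commands": [
    {"gripper":-1,"x":-1,"y":0,"z":0,"spin":0},
    {"gripper":-1,"x":-1,"y":0,"z":0,"spin":0},
    {"gripper":-1,"x":-1,"y":0,"z":0,"spin":0},
    {"gripper":-1,"x":-1,"y":0,"z":0,"spin":0},
    {"gripper":-1,"x":0,"y":0,"z":0,"spin":0},
    {"gripper":-1,"x":0,"y":0,"z":0,"spin":0},
    {"gripper":-1,"x":0,"y":0,"z":0,"spin":0},
    {"gripper":-1,"x":0,"y":0,"z":0,"spin":0},
    {"gripper":-1,"x":0,"y":0,"z":0,"spin":0},
    {"gripper":-1,"x":0,"y":0,"z":0,"spin":0}
  ]
}}

```text
time: 10.3
eef_pos: [0.5146, 0.0115, 0.0103]
tcp_rot: [0.701, 0.713, 0.0, -0.001]
contact_force: [0.2, 6.9, 1.9]
opening: 1.002
finger_force: 3.7
```

Request:
{"fn": "step_arm", "kwargs": {
  "commands": [
    {"gripper":-1,"x":-1,"y":0,"z":0,"spin":0},
    {"gripper":-1,"x":-1,"y":0,"z":0,"spin":0},
    {"gripper":-1,"x":-1,"y":0,"z":0,"spin":0},
    {"gripper":-1,"x":0,"y":0,"z":0,"spin":0},
    {"gripper":-1,"x":0,"y":0,"z":0,"spin":0},
    {"gripper":-1,"x":0,"y":0,"z":0,"spin":0},
    {"gripper":-1,"x":0,"y":0,"z":0,"spin":0},
    {"gripper":-1,"x":0,"y":0,"z":0,"spin":0},
    {"gripper":-1,"x":0,"y":0,"z":0,"spin":0},
    {"gripper":-1,"x":0,"y":0,"z":0,"spin":0}
  ]
}}

```text
time: 11.3
eef_pos: [0.5142, 0.0112, 0.0104]
tcp_rot: [0.701, 0.714, 0.002, -0.002]
contact_force: [-0.4, 18.0, 3.6]
opening: 1.003
finger_force: 9.1
```

The rack is firmly against the stop: 18 N and no further motion. Back off, rise and verify.

Request:
{"fn": "step_arm", "kwargs": {
  "commands": [
    {"gripper":-1,"x":4,"y":0,"z":0,"spin":0},
    {"gripper":-1,"x":10,"y":0,"z":0,"spin":0},
    {"gripper":-1,"x":20,"y":0,"z":0,"spin":0},
    {"gripper":-1,"x":20,"y":0,"z":0,"spin":0},
    {"gripper":1,"x":10,"y":0,"z":-30,"spin":0},
    {"gripper":1,"x":20,"y":0,"z":-40,"spin":0},
    {"gripper":1,"x":20,"y":0,"z":-40,"spin":0},
    {"gripper":1,"x":20,"y":0,"z":-40,"spin":0},
    {"gripper":1,"x":0,"y":0,"z":0,"spin":0},
    {"gripper":1,"x":0,"y":0,"z":0,"spin":0}
  ]
}}

```text
time: 12.3
eef_pos: [0.5131, 0.1317, 0.1613]
tcp_rot: [0.701, 0.714, 0.001, 0.001]
contact_force: [0.1, 0.1, -0.3]
opening: 0.003
finger_force: 0.0
```

```bash
python3 - <<'E'
from h import *
a=cam("side");t=cam("top")
np.savez("s7.npz",**{k:a[k] for k in("color","z_map","K","D","Rm","e")});np.savez("t7.npz",**{k:t[k] for k in("color","z_map","K","D","Rm","e")})
x=cv2.resize(a["color"][180:280,280:380],(400,400),interpolation=2);y=cv2.resize(t["color"][150:250,290:390],(400,400),interpolation=2)
cv2.imwrite("pics/p7.png",np.hstack([x,y])[:,:,::-1])
E
```

```text
(no output)
```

View pics/p7.png

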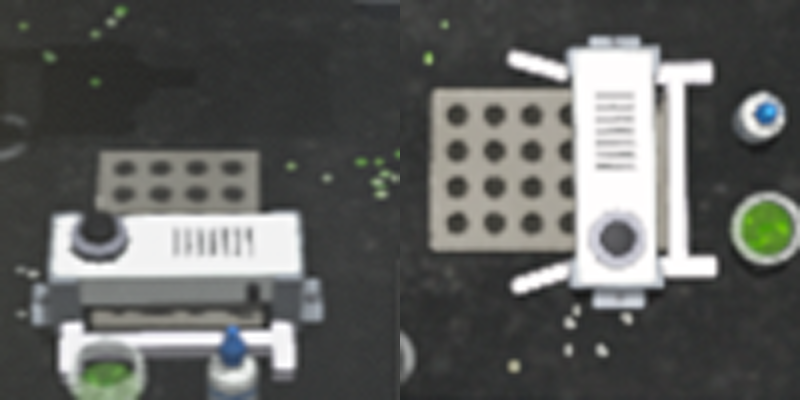

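In the top view the rack sits square, with its end at the stop bar (u≈668) and its mid-line (row 169) within a couple of mm of the mouth's middle (171). The button is at crop (617,238).

```bash
python3 - <<'E'
from h import *
t=dict(np.load("t7.npz"));s=dict(np.load("s7.npz"))
pt=[290+(217+.5)/4-.5,150+(238.5)/4-.5]; print("top",onz(t,[pt],.068))
ps=[280+(100+.5)/4-.5,180+(227.5)/4-.5]; print("side",onz(s,[ps],.068))
P=depthpts(t);u,v=np.round(pt).astype(int);print("z",np.round(P[v-2:v+3,u-2:u+3,2],4).tolist())
rc=lambda l:[[290+(a-400+.5)/4-.5,150+(b+.5)/4-.5] for a,b in l]
r=onz(t,rc([(432,89),(432,250)]),.022);b=onz(t,rc([(668,80),(668,258)]),.016);print(r,b)
E
```

```text
top [[ 0.4720593 -0.1411447  0.068    ]]
side [[ 0.47120654 -0.1342172   0.068     ]]
z [[0.078, 0.086, nan, 0.0887, 0.0884], [0.0815, 0.0815, 0.0813, 0.0804, 0.0838], [0.0818, 0.0831, 0.0836, 0.0833, 0.0851], [0.0914, 0.0859, 0.0763, 0.0858, 0.0851], [0.0809, 0.0836, 0.0842, 0.0756, 0.0845]]
[[ 0.58640262  0.0015668   0.022     ]
 [ 0.46144046 -0.00124888  0.022     ]] [[ 0.59818006 -0.18245053  0.016     ]
 [ 0.45904348 -0.18456812  0.016     ]]
```

```bash
python3 - <<'E'
from h import *
t=dict(np.load("t7.npz"));s=dict(np.load("s7.npz"))
for z in(.07,.076,.08,.084,.088): print(z,onz(t,[[343.9,209.1]],z)[0,:2].round(4),onz(s,[[304.6,236.4]],z)[0,:2].round(4))
P=depthpts(s)[228:244,296:314].reshape(-1,3);q=P[P[:,2]>.07];print(len(q),np.percentile(q[:,2],[10,50,90]),np.median(q,0))
E
```

```text
0.07 [ 0.4721 -0.1411] [ 0.4713 -0.1363]
0.076 [ 0.4719 -0.1407] [ 0.4719 -0.1423]
0.08 [ 0.4717 -0.1404] [ 0.4723 -0.1462]
0.084 [ 0.4716 -0.1402] [ 0.4727 -0.1502]
0.088 [ 0.4715 -0.1399] [ 0.4731 -0.1542]
128 [0.07076975 0.07530786 0.08295863] [ 0.47015467 -0.14985084  0.07530786]
```

Request:
{"fn": "step_arm", "kwargs": {
  "commands": [
    {"gripper":1,"x":-34,"y":-6,"z":0,"spin":0},
    {"gripper":1,"x":-34,"y":-6,"z":0,"spin":0},
    {"gripper":1,"x":-34,"y":-6,"z":0,"spin":0},
    {"gripper":1,"x":-34,"y":-6,"z":0,"spin":0},
    {"gripper":1,"x":-34,"y":-6,"z":0,"spin":0},
    {"gripper":1,"x":-34,"y":-6,"z":10,"spin":0},
    {"gripper":1,"x":-34,"y":-6,"z":15,"spin":0},
    {"gripper":1,"x":-34,"y":-4,"z":15,"spin":0},
    {"gripper":1,"x":0,"y":0,"z":0,"spin":0},
    {"gripper":1,"x":0,"y":0,"z":0,"spin":0}
  ]
}}

```text
time: 13.4
eef_pos: [0.4697, -0.1414, 0.1181]
tcp_rot: [0.702, 0.712, -0.001, -0.002]
contact_force: [-0.2, -0.5, -0.6]
opening: 0.002
finger_force: 0.0
```

Request:
{"fn": "step_arm", "kwargs": {
  "commands": [
    {"gripper":1,"x":0,"y":2,"z":3,"spin":0},
    {"gripper":1,"x":0,"y":0,"z":3,"spin":0},
    {"gripper":1,"x":0,"y":0,"z":3,"spin":0},
    {"gripper":1,"x":0,"y":0,"z":3,"spin":0},
    {"gripper":1,"x":0,"y":0,"z":3,"spin":0},
    {"gripper":1,"x":0,"y":0,"z":3,"spin":0},
    {"gripper":1,"x":0,"y":0,"z":3,"spin":0},
    {"gripper":1,"x":0,"y":0,"z":0,"spin":0},
    {"gripper":1,"x":0,"y":0,"z":0,"spin":0},
    {"gripper":1,"x":0,"y":0,"z":0,"spin":0}
  ]
}}

```text
time: 14.4
eef_pos: [0.4735, -0.1411, 0.0995]
tcp_rot: [0.701, 0.713, 0.0, 0.0]
contact_force: [0.5, -0.5, 0.1]
opening: 0.002
finger_force: 0.0
```

Request:
{"fn": "step_arm", "kwargs": {
  "commands": [
    {"gripper":1,"x":0,"y":0,"z":1,"spin":0},
    {"gripper":1,"x":0,"y":0,"z":1,"spin":0},
    {"gripper":1,"x":0,"y":0,"z":1,"spin":0},
    {"gripper":1,"x":0,"y":0,"z":1,"spin":0},
    {"gripper":1,"x":0,"y":0,"z":1,"spin":0},
    {"gripper":1,"x":0,"y":0,"z":1,"spin":0},
    {"gripper":1,"x":0,"y":0,"z":0,"spin":0},
    {"gripper":1,"x":0,"y":0,"z":0,"spin":0},
    {"gripper":1,"x":0,"y":0,"z":0,"spin":0},
    {"gripper":1,"x":0,"y":0,"z":0,"spin":0}
  ]
}}

```text
time: 15.4
eef_pos: [0.4735, -0.1411, 0.0935]
tcp_rot: [0.701, 0.713, 0.0, 0.0]
contact_force: [0.2, 0.2, 2.5]
opening: -0.002
finger_force: 1.6
```

Request:
{"fn": "step_arm", "kwargs": {
  "commands": [
    {"gripper":1,"x":0,"y":0,"z":1,"spin":0},
    {"gripper":1,"x":0,"y":0,"z":1,"spin":0},
    {"gripper":1,"x":0,"y":0,"z":1,"spin":0},
    {"gripper":1,"x":0,"y":0,"z":1,"spin":0},
    {"gripper":1,"x":0,"y":0,"z":0,"spin":0},
    {"gripper":1,"x":0,"y":0,"z":0,"spin":0},
    {"gripper":1,"x":0,"y":0,"z":0,"spin":0},
    {"gripper":1,"x":0,"y":0,"z":0,"spin":0},
    {"gripper":1,"x":0,"y":0,"z":0,"spin":0},
    {"gripper":1,"x":0,"y":0,"z":0,"spin":0}
  ]
}}

```text
time: 16.4
eef_pos: [0.4737, -0.1412, 0.0918]
tcp_rot: [0.701, 0.714, -0.0, -0.0]
contact_force: [-6.6, 2.0, 16.2]
opening: -0.002
finger_force: 8.4
```

Request:
{"fn": "step_arm", "kwargs": {
  "commands": [
    {"gripper":1,"x":0,"y":0,"z":1,"spin":0},
    {"gripper":1,"x":0,"y":0,"z":0,"spin":0},
    {"gripper":1,"x":0,"y":0,"z":0,"spin":0},
    {"gripper":1,"x":0,"y":0,"z":0,"spin":0},
    {"gripper":1,"x":0,"y":0,"z":-3,"spin":0},
    {"gripper":1,"x":0,"y":0,"z":-3,"spin":0},
    {"gripper":1,"x":0,"y":0,"z":-3,"spin":0},
    {"gripper":1,"x":0,"y":0,"z":0,"spin":0},
    {"gripper":1,"x":0,"y":0,"z":0,"spin":0},
    {"gripper":1,"x":0,"y":0,"z":0,"spin":0}
  ]
}}

```text
time: 17.4
eef_pos: [0.4733, -0.1409, 0.097]
tcp_rot: [0.701, 0.713, 0.0, -0.0]
contact_force: [1.8, -0.3, 1.8]
opening: 0.003
finger_force: 0.8
```

Request:
{"fn": "step_arm", "kwargs": {
  "commands": [
    {"gripper":1,"x":0,"y":0,"z":-5,"spin":0},
    {"gripper":1,"x":0,"y":0,"z":-15,"spin":0},
    {"gripper":1,"x":0,"y":0,"z":-30,"spin":0},
    {"gripper":1,"x":0,"y":0,"z":-40,"spin":0},
    {"gripper":1,"x":30,"y":0,"z":-30,"spin":0},
    {"gripper":1,"x":40,"y":0,"z":0,"spin":0},
    {"gripper":1,"x":40,"y":0,"z":0,"spin":0},
    {"gripper":1,"x":40,"y":0,"z":0,"spin":0},
    {"gripper":1,"x":40,"y":0,"z":0,"spin":0},
    {"gripper":1,"x":0,"y":0,"z":0,"spin":0}
  ]
}}

```text
time: 18.4
eef_pos: [0.4686, 0.0528, 0.2167]
tcp_rot: [0.699, 0.715, -0.0, -0.001]
contact_force: [-0.8, 0.5, -1.0]
opening: -0.002
finger_force: 0.0
```

```bash
python3 - <<'E'
from h import *
a=cam("side");t=cam("top")
x=cv2.resize(a["color"][180:280,280:380],(400,400),interpolation=2);y=cv2.resize(t["color"][150:250,290:390],(400,400),interpolation=2)
cv2.imwrite("pics/p8.png",np.hstack([x,y])[:,:,::-1])
for n,c in(("new",t),("old",dict(np.load("t7.npz")))):
    print(n,np.nanmedian(depthpts(c)[207:212,342:347,2]))
s=dict(np.load("s7.npz"))
for n,c in(("new",a),("old",s)): print(n,np.nanpercentile(depthpts(c)[230:238,300:310,2],[50,80]))
E
```

```text
new 0.08318376385766091
old 0.08363504375333541
new [0.07924955 0.08294464]
old [0.07868705 0.08271288]
```

View pics/p8.png

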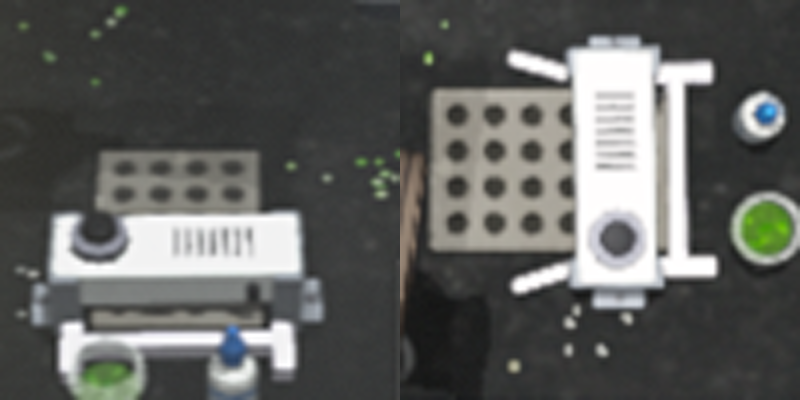

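The views show nothing has moved, the rack is home and the button is back up at 83 mm. It bottomed out 5.5–6 mm down, at over 16 N. Handing in.

```bash
python3 -c "
from plant import *
print(sign_off())"
```

```text
the job is handed in; nothing more can be done
None
```

The rack is home, square against the stop bar; after that the start button was pressed to its end stop and came back up, the neighbouring cup and dropper looked unmoved in the last pictures (the far cup, timer and tip box were not re-checked), and the job is handed in, though the sign-off gave no verdict.

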